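# Hang the bag bracket on the slotted uprights of a testing trolley

### The arm

A 6-joint arm with a two-finger parallel gripper is mounted at the origin on the work surface. World frame = base frame: x ahead of the robot, y to its left, z up, the work surface at z = 0. Lengths are in m, angles in rad, forces in N, time in s.
With the tool pointing down it reaches from about 0.3 to 0.95 m from the base axis. Payload 3.1 kg.
Tool frame: the origin (TCP) lies at the very end of the fingers, on their centre line; the grasp point (between the pads) lies 19 mm behind it; z points along the fingers, y is the line along which they close (so a half turn about z gives the same grasp; the last joint's range is limited). The gripper opens to 85 mm and grips with 20 to 120 N. Pads are 22 mm wide; open, the fingers measure 114 mm over their backs; the gripper's body (76 mm by 85 mm) begins 54 mm behind the grasp point. The pads swing forward as they close: fully open they stand 13 mm farther back than shut.
Start: joints at [-1.392, 0.308, 1.634, -0, 1.2, -0.07], TCP at [0.154, -0.606, 0.231] pointing down, gripper open.
Joint ranges: [-3.06, 3.06], [-0.79, 1.96], [0.05, 2.63], [-1.19, 4.34], [0.05, 2.64], [-2.94, 2.94]. Speed limits (rad/s): [2.79, 2.79, 3.14, 3.14, 3.14, 3.14].

### API

Orientations are given as a unit quaternion [x, y, z, w].
In Python, from plant import monitor, optics, env, spotter gives the robot as it stands. The module is installed in compiled form; this text tells all that it offers.
- The arm moves only by the tool move_arm, never from a script. Its argument "deltas" is a list that holds one entry, the list of rows, each a list of 5 numbers: the opening, from 0 (shut) to 1 (fully open), then the shift along the tool's x, y, z each as a share of 20 mm, from -1 to 1, then the turn about the tool's z as a share of 0.08 rad, from -1 to 1. A call has 1 to 20 rows; each row shifts and turns the commanded pose from where the row before left it, along the tool's axes as they then stand; what a row does not reach is not made up. A row lasts 1/12 s, in which the tool goes at most 41.7 mm and 7.16 degrees, less where a joint would pass 70% of its speed; a pose out of reach is approached as far as the arm can. A call with a number of a shift or a turn outside -1 to 1 is refused whole. A call with a gripper value outside its range is refused whole. The fingers move at their own pace and stop on an object; "grip_force" is the grip in N (left out, the last holds). Time passes only in rows, so rows that do not move let the fingers close. It gives the time, the measured TCP pose, the force, the opening and the grip force at its end, in the units of the state.
- monitor.observe(): the state, without advancing time (a new reading comes with each control period).
- optics.read_camera(name): name is "side" or "top" or "wrist"; returns (picture, depth): 420x560x3 uint8, red, green, blue; 420x560 float32, m along the optical axis (not along the pixel's ray), 0 where there is no reading.
- optics.camera_info(name): a dict with "vfov" (degrees; the focal length in pixels is half the picture's height over the tangent of half this angle, whatever the lens; pixels are square), "cx", "cy" (the principal point, pixels), "dist" ([k1, k2, p1, p2, k3] as OpenCV has them; the pictures are not rectified), "R" (3x3) and "t" (3): a world point X has camera coordinates R X + t. Camera axes: x right, y down, z forward; pixel columns grow to the right and rows downward; lengths in m; the calibration is good to about 2 mm. A picture is of the moment at which its call begins: read the wrist's pose just before it. camera_info takes no time and is no camera call; for the wrist camera it gives the pose at the moment of the call.
- env.hand_in(): hands the job in; it is judged then, once.
Trained networks look in the newest picture that a camera, given by its name, has taken for a name from the list of things; names that differ only in an ending like _2 or _b are one class to them, and where a whole thing is asked for, a point or a joint stands for the part that bears it (a point fixed in the world has none). Each returns a list of dicts, best first, with "score" (0 to 1); they miss things now and then, are a little off and sometimes report something else, mostly with a low value. They report only what shows in the picture. A call takes as long as a camera call. They do not tell look-alikes from the thing itself.
- spotter.regions_of(camera, target): "pixels" (420x560 bool, what is visible of it) and "bbox" ([left, top, width, height] in pixels, round what is visible of it).
The state is a dict: "t": time; "q": joint angles; "qvel": joint speeds; "tau": joint torques, N m; "tool_pos": TCP position; "tcp_rot": TCP orientation; "wrist_force": force on the tool from outside, world axes, zero at the start; "moment": the same for the moment, N m; "gripper_width": finger opening in m; "gripper_force": force on a finger pad.
Only numpy, scipy, OpenCV 4.12 (cv2) and the standard library are available. Lean on these libraries where they do the work, as an engineer would, in place of code of your own. Each camera call takes 0.05 s, during which the arm holds its last target. There are 200 camera calls.

### The job

Hang the loose aluminium bag bracket on the slotted frame: hook its two claws into the middle row of slots, then press it down until it is fully home and the spring bolt snaps over its catch. Let go of it and leave the bottle, the tube rack and the carton where they are.

Things in the scene. Friction and masses are not known exactly. Their poses are not given: they have to be found in the camera images.
- frame: Fixed steel frame on the table. Origin on the table, in the front plane of its two uprights, midway between them; x points to the back (away from the robot), y left, z up. Uprights: flat bars 34 mm wide, 5 mm thick (x 0 to 5), centred at y +-55, 419 tall, three slots each; middle row at height 157-221. Foot plate 12 mm thick, x -80 to 120, y +-120. Open between the uprights save for the bolt.
- seat (a point): Point on the frame where the bracket's origin lies when fully home: in the front plane, midway between the uprights, 60 mm above the table. Axes as the frame.
- slot_left (a point): Middle of the lower edge of the middle slot in the left (+y) upright, at its front face, 157 mm above the table. Slots are 16 mm wide and 64 mm tall. Axes as the frame.
- slot_right (a point): The same in the right (-y) upright; the bracket goes into these two slots together.
- shelf_edge (a point): Middle of the underside of the front tube of the open tube shelf on top of the frame: 70 mm in front of the uprights, 402 mm above the table; the shelf spans y +-107 mm with cross rods. It leaves no room for a vertical gripper above the hung bracket; one leaning 30 to 40 degrees, its body on the robot's side, fits under it.
- bolt (a joint): Dark spring bolt between the uprights, 30 mm wide, slides back along frame +x: 0 = sprung out, up to 0.013 m. 4.5 N at 0, 6 N at 10 mm. Its top is a steep ramp, height 155 to 172 mm; flat underside at 152. The catch coming down pushes it back 8 mm, then it springs out over the catch and locks. The bracket's weight is not enough: press the ledge with 3 to 10 N more.
- bracket: Loose bag bracket, bare aluminium, 0.3 kg, 150 mm wide, 126 tall, standing upright on the table as it will hang. Origin: foot of its back face, midway; x points backward to the claws (roughly away from the robot), y left, z up. Back plate 6 mm thick; in front of it an upright web, 10 mm thick (y +-5), x -100 to -6, height 0-50, with a 40 mm wide, 30 mm tall end stop at x -103.
- claw_left (a point): Rear lower tip of the left (y +55) claw: x 14.5, height 57 mm on the bracket. Claws are 8 mm wide: a tongue at heights 97-109 sticks out of the back face, and a lip (x 7.5 to 14.5) hangs from its end down to 57. To hook: bracket level and square, origin 106 mm above the table (5 mm spare each way), move along frame +x until the back face meets the uprights, then lower.
- claw_right (a point): The same of the right (y -55) claw. The claws are hooked once the bracket's origin is lower than about 95 mm above the table; let go, it rests on the bolt at 78-91 mm; home is 60 mm, the tongues sitting on the slots' lower edges.
- catch (a point): Top rear edge, midway, of the catch: a bar 36 mm wide and 10 mm tall on the back face between the claws, x 0 to 9, heights 80-90 mm on the bracket. Axes as the bracket.
- web_grip (a point): Good place to grip the web across its 10 mm thickness: 60 mm in front of the back face, 32 mm above the foot, 18 mm below the web's top edge. Axes as the bracket.
- ledge_top (a point): Middle of the top of the press ledge, a flat 34 x 60 mm shelf on the bracket's top: 17 mm in front of the back face, 126 mm above the foot. Press down here. Axes as the bracket.
- sanitiser: Bystander: clear bottle, 64 mm across, 170 mm tall. Origin at the centre of its underside.
- tube_rack: Bystander: white rack of capped tubes, 70 x 150 x 84 mm. Origin at the centre of its underside.
- carton: Bystander: open carton, 100 x 130 x 50 mm. Origin at the centre of its underside.
Mind the look-alikes: they are no part of the job. Several things have the shape of the bracket; the one meant has the colours described above.

How it is judged:
On the way, in this order (a step that is already met when the one before it is completed fails the run):
1. the bracket's claws are hooked in the middle row of slots, not yet pressed home (x of bracket in the frame of frame between -0.006 and 0.004 m and y of bracket in the frame of frame between -0.007 and 0.007 m and angle between the z axis of bracket and the z axis of frame, either way round below 0.07 rad and angle between the x axis of bracket and the x axis of frame, either way round below 0.07 rad and z of bracket in the frame of frame between 0.066 and 0.094 m), for 0.1 s.
2. the bracket is pressed home and the bolt has snapped over its catch (x of bracket in the frame of frame between -0.006 and 0.004 m and y of bracket in the frame of frame between -0.007 and 0.007 m and angle between the z axis of bracket and the z axis of frame, either way round below 0.07 rad and angle between the x axis of bracket and the x axis of frame, either way round below 0.07 rad and z of bracket in the frame of frame between 0.056 and 0.0635 m and value of joint bolt below 0.003 m), for 0.2 s.
At the end, for the whole second after the job is handed in: The bracket hangs at rest in the middle row of slots: its origin within 6 mm (forward) or 4 mm (back) and 7 mm sideways of the seat, at most 3.5 mm above and 4 mm below it, square to the frame within 0.07 rad, and the bolt sprung out (less than 3 mm from 0) over the catch (all of step 2 and linear speed of bracket below 0.02 m/s); the robot touches nothing.
It fails at once if the bottle is pushed more than 40 mm or tipped over (distance of sanitiser from where it was at the start of the episode above 0.04 m or angle between sanitiser's own z axis and vertical above 0.5 rad).
It fails at once if the tube rack is pushed more than 40 mm or tipped over (distance of tube_rack from where it was at the start of the episode above 0.04 m or angle between tube_rack's own z axis and vertical above 0.5 rad).
It fails at once if the carton is pushed more than 40 mm or tipped over (distance of carton from where it was at the start of the episode above 0.04 m or angle between carton's own z axis and vertical above 0.5 rad).
It also fails if it takes over 59 s, if anything falls off the work surface, if the arm or the gripper's body presses on something with over 40 N, if the wrist force passes 120 N, or if a joint passes its speed limit or range.

## Working session

There is one attempt and no reset: what is moved stays moved. The work goes in short steps, Python scripts to look and compute and a tool call to move; the robot and the scene stay as the last step left them, time stands still between calls to the robot, and variables do not carry over. Pictures are saved under pics/ and viewed, at most 10 in all, crops included, and the job is handed in when it is done.

Besides the shell and the picture viewer there is one more tool, called after "Emit:" as name([rows], argument=value, ...), one row to a line, values as JSON. move_arm: Moves the arm, as the interface text tells. Shift numbers are shares of 20 mm and turn numbers shares of 0.08 rad, none past 1 either way. Its arguments: {"type":"object","properties":{"deltas":{"type":"array"},"grip_force":{"type":"number"}},"required":["deltas"]}

```bash
mkdir -p pics; cat > h.py <<'E'
import numpy as np, cv2
from plant import monitor, optics, env, spotter
def cam(n):
    i=optics.camera_info(n); p,d=optics.read_camera(n)
    f=210/np.tan(np.radians(i["vfov"])/2)
    K=np.array([[f,0,i["cx"]],[0,f,i["cy"]],[0,0,1.]])
    return p,d,K,np.array(i["dist"],float),np.array(i["R"]),np.array(i["t"])
def pts(mask,d,K,D,R,t):
    v,u=np.nonzero(mask&(d>0)); z=d[v,u]
    n=cv2.undistortPoints(np.stack([u,v],1).astype(float).reshape(-1,1,2),K,D).reshape(-1,2)
    return (np.c_[n*z[:,None],z]-t)@R
def save(n,p): cv2.imwrite("pics/"+n+".png",p[:,:,::-1])
E
python3 - <<'E'
from h import *
print(monitor.observe())
ps=[]
for n in ("side","top"):
    c=cam(n); ps.append(c[0]); print(n,c[4].round(2).tolist(),c[5].round(2))
    for k in ("bracket","frame","sanitiser","tube_rack","carton"):
        for r in spotter.regions_of(n,k)[:4]:
            P=pts(r["pixels"],*c[1:])
            if len(P)<20: continue
            print(k,round(r["score"],2),r["bbox"],len(P),np.percentile(P,[2,50,98],axis=0).round(3).tolist(), c[0][r["pixels"]].mean(0).round())
    save(n,c[0])
E
```

```text
{'t': 0.0, 'q': array([-1.39168571e+00,  3.09027085e-01,  1.63522657e+00, -1.10627789e-06,
        1.19969058e+00, -6.97068212e-02]), 'qvel': array([ 0.00271079, -0.00054256, -0.00039534,  0.0011144 ,  0.00032435,
        0.00199072]), 'tau': array([-1.56522615e-04, -4.15252483e+01, -2.76666427e+01, -3.16060259e-04,
        1.02350092e-02, -1.90870189e-06]), 'tool_pos': array([ 0.15373003, -0.60493043,  0.23001427]), 'tcp_rot': array([ 9.92270501e-01,  1.24088156e-01, -6.48003581e-05, -1.17400328e-03]), 'wrist_force': array([-0.23201261, -0.18733308,  0.9433272 ]), 'moment': array([-0.02513558, -0.02754608,  0.01352231]), 'gripper_force': 0.0, 'gripper_width': 0.08540414944226049}
side [[-0.72, -0.7, -0.0], [-0.41, 0.43, -0.8], [0.56, -0.58, -0.6]] [0.4  0.46 1.65]
bracket 0.96 [180.3, 218.6, 36.6, 43.2] 621 [[0.75, 0.094, -0.002], [0.827, 0.159, 0.046], [0.875, 0.229, 0.13]] [136. 119.  42.]
bracket 0.88 [281.8, 273.9, 38.4, 55.3] 783 [[0.294, 0.053, -0.001], [0.364, 0.126, 0.048], [0.413, 0.172, 0.13]] [150.  98.  77.]
bracket 0.45 [214.0, 245.4, 43.6, 49.5] 932 [[0.561, 0.074, 0.0
[... 1406 characters left out ...]
-0.149, 0.16], [0.801, -0.032, 0.419]] [86. 86. 87.]
frame 0.69 [208.6, 184.3, 41.1, 37.7] 461 [[0.563, 0.083, -0.006], [0.653, 0.149, 0.109], [0.69, 0.21, 0.131]] [113. 113. 114.]
frame 0.56 [381.1, 235.1, 47.4, 31.2] 855 [[0.388, -0.527, 0.002], [0.435, -0.451, 0.045], [0.48, -0.384, 0.089]] [104. 102. 102.]
sanitiser 0.55 [154.1, 251.9, 20.6, 17.8] 323 [[0.405, 0.349, 0.026], [0.434, 0.368, 0.116], [0.462, 0.396, 0.173]] [86. 86. 86.]
tube_rack 0.63 [312.4, 161.9, 9.8, 18.1] 69 [[0.677, -0.161, 0.151], [0.688, -0.145, 0.168], [0.742, -0.132, 0.177]] [49. 49. 51.]
carton 0.6 [141.1, 205.5, 40.0, 27.5] 1110 [[0.522, 0.336, -0.003], [0.572, 0.4, 0.025], [0.62, 0.463, 0.053]] [103. 102. 100.]
```

```bash
python3 - <<'E'
import cv2,numpy as np
a=cv2.imread("pics/side.png")[90:390,130:450]; b=cv2.imread("pics/top.png")[90:320,120:440]
cv2.imwrite("pics/both.png",np.vstack([cv2.resize(a,None,fx=1.2,fy=1.0)[:300,:],cv2.resize(b,(384,276))]))
E
```

```text
(no output)
```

View pics/side.png

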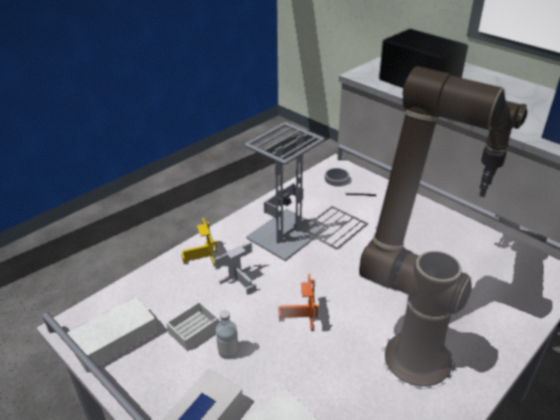

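View pics/top.png

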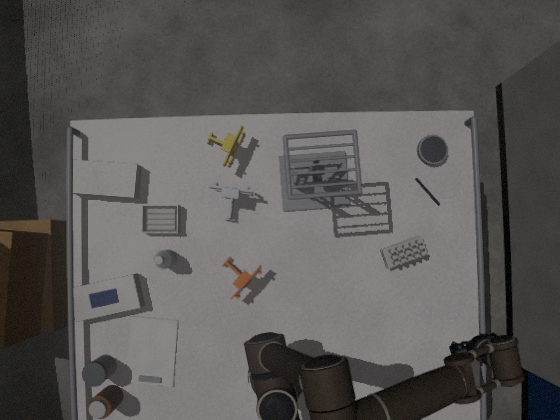

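```bash
cat >> h.py <<'E'
from scipy.optimize import least_squares
def sdf(P,B):
    c=B.mean(1); h=(B[:,1]-B[:,0])/2
    q=np.abs(P-c)-h
    return np.linalg.norm(np.maximum(q,0),axis=1)+np.minimum(q.max(1),0)
BR=np.array([[[-6,0],[-75,75],[0,120]],[[-100,-6],[-5,5],[0,50]],[[-106,-100],[-20,20],[0,30]],[[-34,0],[-30,30],[120,126]],
 [[0,14.5],[51,59],[97,109]],[[0,14.5],[-59,-51],[97,109]],[[7.5,14.5],[51,59],[57,109]],[[7.5,14.5],[-59,-51],[57,109]]])/1e3
FR=np.array([[[0,5],[38,72],[12,419]],[[0,5],[-72,-38],[12,419]],[[-80,120],[-120,120],[0,12]]])/1e3
def loc(P,s):
    c,n=np.cos(s[2]),np.sin(s[2]); D=P-[s[0],s[1],s[3]]
    return np.c_[D[:,0]*c+D[:,1]*n,-D[:,0]*n+D[:,1]*c,D[:,2]]
def res(s,P,M): 
    L=loc(P,s); return np.min([np.abs(sdf(L,b)) for b in M],axis=0)
def fit(P,M,s0,fs=0.003):
    best=None
    for dy in (-.25,0,.25):
        for dx in (-.03,0,.03):
            r=least_squares(res,np.array(s0)+[dx,0,dy,0],args=(P,M),loss="cauchy",f_scale=fs)
            if best is None or r.cost<best.cost: best=r
    return best.x,best.cost,np.median(np.abs(best.fun))
def allpts(n):
    c=cam(n); return pts(np.ones((420,560),bool),*c[1:])
def crop(P,lo,hi): return P[((P>lo)&(P<hi)).all(1)]
E
python3 - <<'E'
from h import *
S=allpts("side");T=allpts("top")
for nm,Q in (("side",S),("top",T),("both",np.r_[S,T])):
    P=crop(Q,[.53,.06,.008],[.73,.24,.14]); print(nm,len(P),fit(P,BR,[.68,.15,0,0]))
    P=crop(Q,[.57,-.31,.006],[.85,0,.395]); print(nm,len(P),fit(P,FR,[.68,-.145,-.03,0]))
H=crop(T,[.5,-.4,.395],[.9,.1,.43]); print(cv2.minAreaRect(H[:,:2].astype(np.float32)),H[:,2].max())
E
```

```text
side 929 (array([ 0.66494724,  0.14358867, -0.15292391,  0.00315867]), np.float64(0.0017669405085392795), np.float64(0.0014717269635965095))
side 3282 (array([ 0.67499414, -0.14589525,  0.04339164,  0.00100782]), np.float64(0.01765793078506662), np.float64(0.0023473524449165112))
top 511 (array([ 0.66823544,  0.14094353, -0.14586501,  0.00330053]), np.float64(0.0023883559019129293), np.float64(0.0017358985939155032))
top 2522 (array([ 6.76097659e-01, -1.46442994e-01,  5.09896814e-02, -1.12058932e-04]), np.float64(0.017219285933916747), np.float64(0.0031961676926489345))
both 1440 (array([ 0.6659747 ,  0.14347623, -0.14205745,  0.00316168]), np.float64(0.004331932083085934), np.float64(0.0016704644294265442))
both 5804 (array([ 6.75498365e-01, -1.46028082e-01,  4.77090263e-02,  6.05882719e-04]), np.float64(0.03502552769704114), np.float64(0.0027167984310788353))
((0.6995849609375, -0.14691701531410217), (0.1878049075603485, 0.21506020426750183), 3.0512497425079346) 0.42633540655656527
```

```bash
python3 - <<'E'
from h import *
Q=np.r_[allpts("side"),allpts("top")]
p=monitor.observe()["tool_pos"]; az=np.arctan2(p[1],p[0]); e=np.array([np.cos(az),np.sin(az)]);n=np.array([-e[1],e[0]])
L=np.c_[Q[:,:2]@e-np.hypot(*p[:2]),Q[:,:2]@n,Q[:,2]-p[2]]
for z in np.arange(0,.5,.02):
    m=L[(abs(L[:,2]-z-.01)<.01)&(abs(L[:,1])<.15)&(L[:,0]>-.3)&(L[:,0]<.2)]
    if len(m): print(round(z,2),len(m),m[:,0].min().round(3),m[:,0].max().round(3),m[:,1].min().round(3),m[:,1].max().round(3))
E
```

```text
0.0 15 -0.06 0.048 -0.01 0.01
0.02 53 -0.062 0.052 -0.012 0.011
0.04 36 -0.073 0.064 -0.016 0.011
0.06 120 -0.083 0.073 -0.017 0.017
0.08 123 -0.078 0.07 -0.02 0.02
0.1 170 -0.083 0.066 -0.021 0.019
0.12 115 -0.07 0.014 -0.038 0.036
0.14 170 -0.045 0.025 -0.039 0.037
0.16 223 -0.046 0.026 -0.039 0.037
0.18 135 -0.043 0.011 -0.037 0.036
0.2 184 -0.044 0.009 -0.037 0.036
0.22 135 -0.043 -0.002 -0.035 0.033
0.24 140 -0.041 0.0 -0.035 0.032
0.26 116 -0.046 -0.007 -0.035 0.025
0.28 41 -0.044 -0.001 -0.059 0.059
0.3 131 -0.05 0.04 -0.065 0.066
0.32 418 -0.148 0.041 -0.065 0.067
0.34 1464 -0.188 0.036 -0.064 0.066
0.36 221 -0.242 0.003 -0.054 0.067
0.38 377 -0.281 -0.1 -0.048 0.068
0.4 792 -0.296 -0.11 -0.046 0.066
0.42 508 -0.299 -0.142 -0.032 0.067
0.44 600 -0.299 -0.175 -0.03 0.069
0.46 533 -0.3 -0.214 -0.027 0.069
0.48 391 -0.3 -0.248 -0.015 0.058
```

```bash
python3 - <<'E'
import cv2
cv2.imwrite("pics/arm.png",cv2.resize(cv2.imread("pics/side.png")[50:230,380:560],None,fx=3,fy=3,interpolation=2))
E
```

```text
(no output)
```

View pics/arm.png

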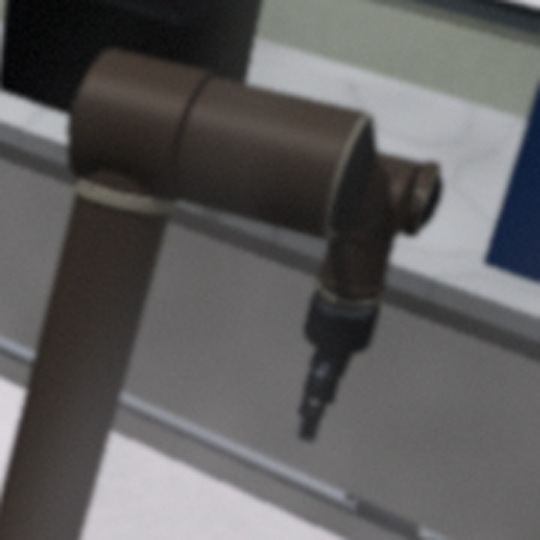

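Emit:
move_arm([
  [[1,0.8,-0.83,0,0],[1,0.8,-0.83,0,0],[1,0.8,-0.83,0,0],[1,0.8,-0.83,0,0],[1,0.8,-0.83,0,0],[1,0.8,-0.83,0,0],[1,0.8,-0.83,0,0],[1,0.8,-0.83,0,0],[1,0.8,-0.83,0,0],[1,0.8,-0.83,0,0],[1,0.8,-0.83,0,0],[1,0.8,-0.83,0,0],[1,0.8,-0.83,0,0],[1,0.8,-0.83,0,0],[1,0.8,-0.83,0,0],[1,0.8,-0.83,0,0],[1,0.8,-0.83,0,0],[1,0.8,-0.83,0,0],[1,0.8,-0.83,0,0]],
])

```text
t: 2.38
tool_pos: [0.3714, -0.2243, 0.2316]
tcp_rot: [0.992, 0.124, 0.0, 0.0]
wrist_force: [0.5, 0.7, 0.6]
gripper_width: 0.0852
gripper_force: 0.0
```

Emit:
move_arm([
  [[1,0.8,-0.83,0,0],[1,0.8,-0.83,0,0],[1,0.8,-0.83,0,0],[1,0.8,-0.83,0,0],[1,0.8,-0.83,0,0],[1,0.8,-0.83,0,0],[1,0.8,-0.83,0,0],[1,0.8,-0.83,0,0],[1,0.8,-0.83,0,0],[1,0.8,-0.83,0,0],[1,0.8,-0.83,0,0],[1,0.8,-0.83,0,0],[1,0.8,-0.83,0,0],[1,0.8,-0.83,0,0],[1,0,0,0,1],[1,0,0,0,1],[1,0,0,0,1],[1,0,0,0,1],[1,0,0,0,0.9],[1,0,0,0,0]],
])

```text
t: 4.05
tool_pos: [0.5308, 0.0553, 0.2314]
tcp_rot: [0.997, -0.072, 0.0, -0.0]
wrist_force: [0.5, -0.1, 1.2]
gripper_width: 0.0856
gripper_force: 0.0
```

```bash
python3 - <<'E'
from h import *
c=cam("wrist"); save("w1",c[0]); P=pts(np.ones((420,560),bool),*c[1:])
print(len(P), np.percentile(P,[1,50,99],axis=0).round(3))
B=crop(P,[.5,.04,.008],[.75,.26,.14]); print(len(B)); B=B[::max(1,len(B)//3000)]
print(fit(B,BR,[.666,.1435,-.145,0]))
E
```

```text
234267 [[ 0.215 -0.278 -0.002]
 [ 0.537  0.055  0.001]
 [ 0.725  0.393  0.317]]
10379
(array([ 6.69016227e-01,  1.41845983e-01, -1.48672819e-01,  2.22779583e-04]), np.float64(0.0013959742064173987), np.float64(0.0004011298653097701))
```

View pics/w1.png

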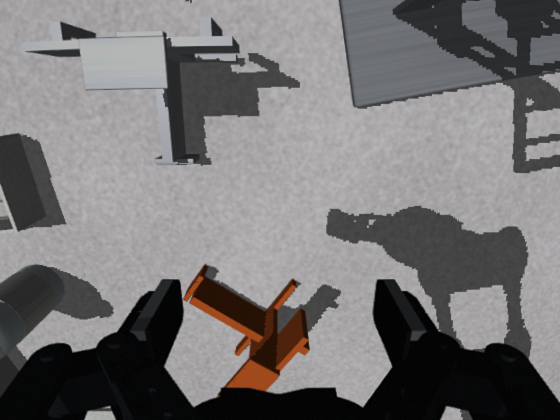

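Emit:
move_arm([
  [[1,0.35,-0.88,0,0],[1,0.35,-0.88,0,0],[1,0.35,-0.88,0,0],[1,0.35,-0.88,0,0],[1,0.35,-0.88,0,0],[1,0.35,-0.88,0,0],[1,0,0,0.97,0],[1,0,0,0.97,0],[1,0,0,0.97,0],[1,0,0,0.97,0],[1,0,0,0.97,0],[1,0,0,0.97,0],[1,0,0,0.97,0],[1,0,0,0.97,0],[1,0,0,0.97,0],[1,0,0,0.97,0],[1,0,0,0.97,0],[1,0,0,0,0]],
])

```text
t: 5.6
tool_pos: [0.5837, 0.1529, 0.0137]
tcp_rot: [0.997, -0.071, -0.004, 0.001]
wrist_force: [-1.8, -0.1, -0.8]
gripper_width: 0.0854
gripper_force: 0.0
```

Emit:
move_arm([
  [[0,0,0,0,0],[0,0,0,0,0],[0,0,0,0,0],[0,0,0,0,0],[0,0,0,0,0],[0,0,0,0,0],[0,0,0,0,0],[0,0,0,0,0]],
], grip_force=40)

```text
t: 6.27
tool_pos: [0.5881, 0.1539, 0.0189]
tcp_rot: [0.997, -0.071, 0.001, -0.0]
wrist_force: [-0.3, 1.2, 4.7]
gripper_width: 0.0095
gripper_force: 40.1
```

Emit:
move_arm([
  [[0,0,0,-0.5,0],[0,0,0,0,-0.83],[0,0,0,0,-0.83],[0,0,0,0,-0.83],[0,0,0,0,0],[0,0,0,0.25,0],[0,0,0,0.25,0],[0,0,0,0.03,0],[1,0,0,0,0],[1,0,0,0,0],[1,0,0,0,0],[1,0,0,0,0],[1,0,0,0,0],[1,0,0,0,0],[1,0,0,-0.5,0],[1,0,0,-1,0],[1,0,0,-1,0],[1,0,0,-1,0],[1,0,0,-1,0],[1,0,0,-1,0]],
])

```text
t: 7.93
tool_pos: [0.5874, 0.1537, 0.129]
tcp_rot: [1.0, 0.028, 0.0, -0.0]
wrist_force: [1.2, -1.3, 0.3]
gripper_width: 0.0855
gripper_force: 0.0
```

Emit:
move_arm([
  [[1,0,0,-1,0],[1,0,0,-1,0],[1,0,0,-1,0],[1,0,0,-1,0],[1,0,0,-1,0],[1,0,0,-1,0],[1,0,0,-1,0],[1,0,0,-1,0],[1,0,0,-1,0],[1,0,0,-1,0],[1,0,0,-1,0],[1,0,0,-1,0],[1,0,0,-1,0]],
])

```text
t: 9.02
tool_pos: [0.5869, 0.1536, 0.3891]
tcp_rot: [1.0, 0.028, 0.0, -0.0]
wrist_force: [-0.5, -0.6, 0.6]
gripper_width: 0.0853
gripper_force: 0.0
```

```bash
python3 - <<'E'
from h import *
print(monitor.observe()["q"].round(3))
P=allpts("wrist")
B=crop(P,[.5,.03,.008],[.75,.26,.14]); B=B[::max(1,len(B)//3000)]
print(fit(B,BR,[.669,.142,.05,0]))
F=crop(P,[.57,-.31,.006],[.85,.03,.395]); print(len(F)); F=F[::max(1,len(F)//3000)]
print(fit(F,FR,[.6755,-.146,.05,0]))
E
```

```text
[0.184 0.175 1.484 0.    1.482 1.699]
(array([6.69907558e-01, 1.57145013e-01, 5.03362969e-02, 2.88532214e-04]), np.float64(0.003045934884384038), np.float64(0.0006190665543467366))
21043
(array([ 6.81399546e-01, -1.43744344e-01,  3.71130998e-02,  5.21664193e-04]), np.float64(0.009441088753168828), np.float64(0.0008627260116341583))
```

Emit:
move_arm([
  [[1,0.9,0.36,0,0],[1,0.9,0.36,0,0],[1,0.9,0.36,0,0],[1,0.9,0.36,0,0],[1,0.9,0.36,0,0],[1,0.9,0.36,0,0],[1,0.9,0.36,0,0],[1,0.9,0.36,0,0],[1,0.9,0.36,0,0],[1,0.9,0.36,0,0],[1,0.9,0.36,0,0],[1,0.9,0.36,0,0]],
])

```text
t: 10.07
tool_pos: [0.8084, 0.0792, 0.387]
tcp_rot: [1.0, 0.028, -0.0, -0.0]
wrist_force: [1.2, 0.4, -0.6]
gripper_width: 0.0855
gripper_force: 0.0
```

Emit:
move_arm([
  [[1,1,0,0,0],[1,1,0,0,0],[1,1,0,0,0],[1,1,0,0,0],[1,1,0,0,0],[1,1,0,0,0]],
])

```text
t: 10.57
tool_pos: [0.9229, 0.0859, 0.3875]
tcp_rot: [1.0, 0.028, 0.0, -0.0]
wrist_force: [2.4, -0.3, 0.4]
gripper_width: 0.0852
gripper_force: 0.0
```

```bash
python3 - <<'E'
from h import *
s=monitor.observe();print(s["q"].round(3),s["tool_pos"],s["tcp_rot"].round(4),s["t"])
E
```

```text
[0.046 1.067 0.13  0.    1.943 1.561] [0.92286034 0.08586999 0.38748253] [ 9.996e-01  2.790e-02  3.000e-04 -0.000e+00] 10.5667
```

Emit:
move_arm([
  [[1,0.5,0,0,0],[1,0.5,0,0,0],[1,0.5,0,0,0],[1,0.5,0,0,0]],
])

```text
t: 10.9
tool_pos: [0.9378, 0.0859, 0.3789]
tcp_rot: [1.0, 0.028, 0.013, -0.001]
wrist_force: [-0.4, 0.0, 1.1]
gripper_width: 0.0856
gripper_force: 0.0
```

```bash
python3 - <<'E'
from h import *
s=monitor.observe();print(s["q"].round(3),s["tool_pos"],s["tcp_rot"].round(4),s["t"])
E
```

```text
[4.500e-02 1.120e+00 5.100e-02 1.000e-03 1.946e+00 1.560e+00] [0.93783123 0.08585282 0.37886758] [ 9.995e-01  2.800e-02  1.260e-02 -7.000e-04] 10.9
```

Emit:
move_arm([
  [[1,1,0,0,0],[1,1,0,0,0],[1,1,0,0,0],[1,1,0,0,0],[1,1,0,0,0],[1,1,0,0,0],[1,1,0,0,0],[1,1,0,0,0]],
])

```text
t: 11.57
tool_pos: [0.9833, 0.0847, 0.3433]
tcp_rot: [0.998, 0.028, 0.061, -0.004]
wrist_force: [0.1, -0.0, 0.5]
gripper_width: 0.0852
gripper_force: 0.0
```

```bash
python3 - <<'E'
from h import *
s=monitor.observe();print(s["q"].round(3),s["tool_pos"],s["tcp_rot"].round(4),s["t"])
E
```

```text
[0.04  1.16  0.051 0.006 1.809 1.556] [0.98329463 0.08468133 0.34330838] [ 0.9977  0.028   0.0609 -0.0037] 11.5667
```

Emit:
move_arm([
  [[1,1,0,-1,0],[1,1,0,-1,0],[1,1,0,-1,0],[1,1,0,-1,0],[1,1,0,-1,0],[1,1,0,-1,0],[1,1,0,-1,0],[1,1,0,-1,0],[1,1,0,-1,0],[1,1,0,-1,0]],
])

```text
t: 12.4
tool_pos: [0.967, 0.0778, 0.4987]
tcp_rot: [0.99, 0.028, 0.14, -0.008]
wrist_force: [0.2, -0.0, 0.5]
gripper_width: 0.0855
gripper_force: 0.0
```

```bash
python3 - <<'E'
from h import *
s=monitor.observe();print(s["q"].round(3),s["tool_pos"],s["tcp_rot"].round(4),s["t"])
E
```

```text
[0.03  1.001 0.051 0.016 1.809 1.551] [0.96701065 0.07779501 0.49868557] [ 0.9898  0.0277  0.1397 -0.008 ] 12.4
```

Emit:
move_arm([
  [[1,1,0,-0.6,0],[1,1,0,-0.6,0],[1,1,0,-0.6,0],[1,1,0,-0.6,0],[1,1,0,-0.6,0],[1,1,0,-0.6,0],[1,1,0,-0.6,0],[1,1,0,-0.6,0],[1,1,0,-0.6,0],[1,1,0,-0.6,0],[1,1,0,-0.6,0],[1,1,0,-0.6,0],[1,1,0,-0.6,0],[1,1,0,-0.6,0],[1,1,0,-0.6,0],[1,1,0,-0.6,0]],
])

```text
t: 13.73
tool_pos: [0.9586, 0.0702, 0.6437]
tcp_rot: [0.967, 0.027, 0.252, -0.014]
wrist_force: [-0.5, -0.1, -0.4]
gripper_width: 0.0855
gripper_force: 0.0
```

```bash
cat >> h.py <<'E'
from scipy.spatial.transform import Rotation as Ro
def st():
    s=monitor.observe(); M=Ro.from_quat(s["tcp_rot"]).as_matrix()
    print("t",round(s["t"],2),"q",s["q"].round(3),"p",s["tool_pos"].round(4),"\nx",M[:,0].round(4),"y",M[:,1].round(4),"z",M[:,2].round(4),"F",s["wrist_force"].round(1)); return s["tool_pos"],M
E
python3 -c "
from h import *
st()"
```

```text
t 13.73 q [0.017 0.862 0.052 0.032 1.718 1.545] p [0.9586 0.0702 0.6437] 
x [0.8716 0.0452 0.4882] y [ 0.0588 -0.9982 -0.0126] z [ 0.4867  0.0397 -0.8727] F [-0.5 -0.1 -0.4]
```

Emit:
move_arm([
  [[1,1,0,-0.6,0],[1,1,0,-0.6,0],[1,1,0,-0.6,0],[1,1,0,-0.6,0],[1,1,0,-0.6,0],[1,1,0,-0.6,0],[1,-1,0,0,0],[1,-1,0,0,0],[1,-1,0,0,0]],
])

```text
t: 14.48
tool_pos: [0.9052, 0.0647, 0.6755]
tcp_rot: [0.956, 0.026, 0.293, -0.015]
wrist_force: [0.6, -0.7, -0.5]
gripper_width: 0.0852
gripper_force: 0.0
```

```bash
python3 -c "
from h import *
st()"
```

```text
t 14.48 q [0.01  0.529 0.567 0.04  1.451 1.532] p [0.9052 0.0647 0.6755] 
x [0.8272 0.0416 0.5604] y [ 0.0595 -0.9981 -0.0138] z [ 0.5588  0.0448 -0.8281] F [ 0.6 -0.7 -0.5]
```

Emit:
move_arm([
  [[1,-0.97,-0.158,0.388,0],[1,-0.97,-0.158,0.388,0],[1,-0.97,-0.158,0.388,0],[1,-0.97,-0.158,0.388,0],[1,-0.97,-0.158,0.388,0],[1,-0.97,-0.158,0.388,0],[1,-0.97,-0.158,0.388,0],[1,-0.97,-0.158,0.388,0],[1,-0.97,-0.158,0.388,0],[1,-0.97,-0.158,0.388,0],[1,-0.97,-0.158,0.388,0],[1,-0.97,-0.158,0.388,0],[1,-0.97,-0.158,0.388,0],[1,-0.97,-0.158,0.388,0],[1,-0.97,-0.158,0.388,0],[1,-0.97,-0.158,0.388,0]],
])

```text
t: 15.82
tool_pos: [0.7138, 0.108, 0.4002]
tcp_rot: [0.956, 0.026, 0.293, -0.015]
wrist_force: [0.8, 1.2, -0.1]
gripper_width: 0.0849
gripper_force: 0.0
```

Emit:
move_arm([
  [[1,-0.97,-0.158,0.388,0],[1,-0.97,-0.158,0.388,0],[1,-0.97,-0.158,0.388,0],[1,-0.97,-0.158,0.388,0],[1,-0.97,-0.158,0.388,0],[1,-0.97,-0.158,0.388,0],[1,-0.97,-0.158,0.388,0],[1,-0.97,-0.158,0.388,0],[1,-0.97,-0.158,0.388,0],[1,-0.97,-0.158,0.388,0],[1,-0.97,-0.158,0.388,0],[1,-0.97,-0.158,0.388,0],[1,-0.97,-0.158,0.388,0],[1,-0.97,-0.158,0.388,0],[1,-0.97,-0.158,0.388,0],[1,0,0,0,0]],
])

```text
t: 17.15
tool_pos: [0.5305, 0.1475, 0.1371]
tcp_rot: [0.957, 0.027, 0.288, -0.014]
wrist_force: [-1.5, 0.2, -0.6]
gripper_width: 0.0854
gripper_force: 0.0
```

```bash
python3 - <<'E'
from h import *
p,M=st()
c=cam("wrist"); save("w2",c[0]); P=pts(np.ones((420,560),bool),*c[1:])
B=crop(P,[.53,.06,.008],[.75,.26,.14]); print(len(B)); B=B[::max(1,len(B)//3000)]
s,_,m=fit(B,BR,[.67,.157,.05,0]); print(s,m)
G=s[:2]-.06*np.array([np.cos(s[2]),np.sin(s[2])]); T=np.r_[G,.032]+.019*M[:,2]
print("to grasp (tool, /20mm)",((T-p)@M/.02).round(2))
F=crop(P,[.57,-.31,.006],[.85,.03,.395]); print(len(F)); F=F[::max(1,len(F)//3000)]
if len(F)>500: print(fit(F,FR,[.679,-.145,.045,0]))
E
```

```text
t 17.15 q [ 0.245  0.055  2.289 -0.401  0.238  2.123] p [0.5305 0.1475 0.1371] 
x [0.833  0.0439 0.5515] y [ 0.0602 -0.9981 -0.0114] z [ 0.55    0.0427 -0.8341] F [-1.5  0.2 -0.6]
15886
[6.68639412e-01 1.57530978e-01 5.41694448e-02 3.31944621e-04] 0.00033325435069166305
to grasp (tool, /20mm) [ 0.37 -0.05  7.5 ]
16707
(array([ 6.77386254e-01, -1.49672636e-01,  4.95404904e-02,  5.53101607e-04]), np.float64(0.0006886684681443174), np.float64(0.0004556889075904968))
```

View pics/w2.png

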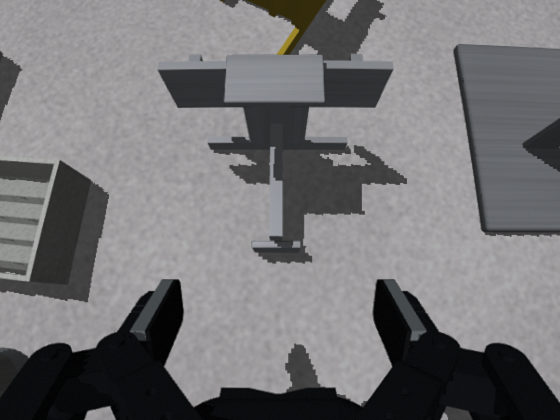

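```bash
cat > k.py <<'E'
from h import *
Rz=lambda a:Ro.from_euler('z',a).as_matrix(); Ry=lambda a:Ro.from_euler('y',a).as_matrix()
def fk(q,k):
    h,a,L1,L2,b,d,Lt=k
    A=Rz(q[0]); p=A@[a,d,h]; A=A@Ry(q[1]); p=p+A@[0,0,L1]; A=A@Ry(q[2]); p=p+A@[b,0,L2]; A=A@Rz(q[3])@Ry(q[4])@Rz(q[5]); return p+A@[0,0,Lt],A
D=[([-1.39168,.309027,1.635226,0,1.19969,-.0697],[.15373,-.60493,.230014]),([.184,.175,1.484,0,1.482,1.699],[.5869,.1536,.3891]),
([.046,1.067,.13,0,1.943,1.561],[.92286,.08587,.38748]),([.045,1.12,.051,.001,1.946,1.56],[.93783,.08585,.37887]),([.04,1.16,.051,.006,1.809,1.556],[.98329,.08468,.3433]),
([.03,1.001,.051,.016,1.809,1.551],[.96701,.0778,.49869]),([.017,.862,.052,.032,1.718,1.545],[.9586,.0702,.6437]),([.01,.529,.567,.04,1.451,1.532],[.9052,.0647,.6755]),
([.245,.055,2.289,-.401,.238,2.123],[.5305,.1475,.1371])]
r=least_squares(lambda k:np.concatenate([fk(q,k)[0]-p for q,p in D]),[.36,0,.4,.53,0,.04,.32]); KP=r.x
lo=np.array([-3.06,-.79,.05,-1.19,.05,-2.94]);hi=np.array([3.06,1.96,2.63,4.34,2.64,2.94])
OFF=(fk(D[-1][0],KP)[1].T)@np.eye(3)
def ik(p,M,q0):
    f=lambda q:np.r_[(fk(q,KP)[0]-p)*5,(Ro.from_matrix(fk(q,KP)[1]@C).inv()*Ro.from_matrix(M)).as_rotvec()]
    s=least_squares(f,np.clip(q0,lo+1e-3,hi-1e-3),bounds=(lo,hi)); return s.x,np.abs(s.fun).max()
M0=Ro.from_quat(monitor.observe()["tcp_rot"]).as_matrix()
C=fk(D[-1][0],KP)[1].T@M0
E
python3 - <<'E'
from k import *
print(KP.round(4),np.abs(r.fun).max(),C.round(2).tolist())
q=np.array(D[-1][0]);p=np.array(D[-1][1])
print("grasp descent")
for i in range(1,9):
    q,e=ik(p+M0@np.array([.0074,-.001,.15*i/8]),M0,q); print(i,q.round(2),round(e,4))
fr=np.array([.6765,-.148]);u=np.array([np.cos(.049),np.sin(.049)])
print("frame")
q=np.array([-.3,.1,2.2,.4,.3,1.5])
for x0,z in ((-.1,.106),(-.05,.106),(0,.106),(0,.09),(0,.075),(0,.06)):
    T=np.r_[fr+(x0-.06)*u,z+.032]+.019*M0[:,2]; q,e=ik(T,M0,q); print(x0,z,q.round(2),round(e,4))
E
```

```text
[3.146e-01 4.000e-04 4.816e-01 5.262e-01 3.670e-02 4.350e-02 3.172e-01] 0.00047294568092048905 [[0.0, -1.0, 0.0], [1.0, 0.0, 0.0], [-0.0, 0.0, 1.0]]
grasp descent
1 [ 0.24  0.11  2.26 -0.44  0.21  2.16] 0.0
2 [ 0.24  0.16  2.24 -0.51  0.18  2.23] 0.0
3 [ 0.23  0.22  2.23 -0.61  0.15  2.33] 0.0
4 [ 0.23  0.27  2.21 -0.75  0.12  2.47] 0.0
5 [ 0.23  0.32  2.19 -0.94  0.1   2.66] 0.0
6 [ 0.22  0.37  2.16 -1.19  0.09  2.9 ] 0.0001
7 [ 0.22  0.41  2.13 -1.19  0.08  2.9 ] 0.0134
8 [ 0.21  0.46  2.1  -1.19  0.07  2.89] 0.0255
frame
-0.1 0.106 [-0.56  0.11  2.27  0.91  0.43  0.17] 0.0
-0.05 0.106 [-0.49  0.19  2.18  0.86  0.4   0.28] 0.0
0 0.106 [-0.44  0.27  2.07  0.8   0.39  0.39] 0.0
0 0.09 [-0.44  0.3   2.08  0.86  0.37  0.32] 0.0
0 0.075 [-0.44  0.32  2.08  0.93  0.35  0.25] 0.0
0 0.06 [-0.44  0.35  2.09  1.01  0.33  0.17] 0.0
```

```bash
python3 - <<'E'
from k import *
s=[.6686,.1575,.0542];u=np.array([np.cos(s[2]),np.sin(s[2])])
for gx,gz in ((-.06,.032),(-.05,.036),(-.05,.04),(-.04,.04)):
    G=np.r_[np.array(s[:2])+gx*u,gz]; 
    for back in (.15,.1,.06,.04,.02,0):
        T=G+(.019-back)*M0[:,2]
        if back==.15:q=np.array([.23,.16,2.24,-.5,.18,2.2])
        q,e=ik(T,M0,q)
    p,A=fk(q,KP);A=A@C; print(gx,gz,q.round(3),"dp",(p-T).round(4),"y",A[:,1].round(4),"z",A[:,2].round(3))
E
```

```text
-0.06 0.032 [ 0.209  0.459  2.102 -1.19   0.07   2.893] dp [ 0.0006 -0.      0.0013] y [ 0.0631 -0.9979 -0.0161] z [ 0.532  0.047 -0.846]
-0.05 0.036 [ 0.208  0.463  2.086 -1.19   0.072  2.891] dp [ 0.0004 -0.      0.0008] y [ 0.0622 -0.998  -0.0147] z [ 0.54   0.046 -0.84 ]
-0.05 0.04 [ 0.209  0.455  2.09  -1.19   0.074  2.892] dp [ 0.0003 -0.      0.0006] y [ 0.0618 -0.998  -0.0141] z [ 0.544  0.046 -0.838]
-0.04 0.04 [ 0.207  0.468  2.071 -1.19   0.075  2.89 ] dp [ 0.0001 -0.      0.0003] y [ 0.0613 -0.998  -0.0132] z [ 0.549  0.045 -0.835]
```

Emit:
move_arm([
  [[1,0.9,-0.05,0,0],[1,0,0,0.8,0],[1,0,0,0.8,0],[1,0,0,0.8,0],[1,0,0,0.8,0],[1,0,0,0.8,0],[1,0,0,0.4,0],[1,0,0,0.4,0],[1,0,0,0.4,0],[1,0,0,0.4,0],[1,0,0,0.4,0],[1,0,0,0.4,0]],
])

```text
t: 18.2
tool_pos: [0.6253, 0.1561, 0.048]
tcp_rot: [0.955, 0.026, 0.295, -0.016]
wrist_force: [0.2, -0.1, 0.1]
gripper_width: 0.0856
gripper_force: 0.0
```

```bash
cat > g.py <<'E'
from h import *
def g(s=(.6686,.1575,.0542)):
    p,M=st(); G=np.r_[np.array(s[:2])-.05*np.array([np.cos(s[2]),np.sin(s[2])]),.036]
    print("to grasp rows",((G+.019*M[:,2]-p)@M/.02).round(2))
E
python3 -c "
from g import *
g()"
```

```text
t 18.2 q [ 0.214  0.401  2.114 -1.17   0.081  2.876] p [0.6253 0.1561 0.048 ] 
x [0.8252 0.0407 0.5634] y [ 0.0593 -0.9981 -0.0147] z [ 0.5618  0.0455 -0.826 ] F [ 0.2 -0.1  0.1]
to grasp rows [-0.62  0.05  1.26]
```

Emit:
move_arm([
  [[1,-0.15,0.01,0.31,0],[1,-0.15,0.01,0.31,0],[1,-0.15,0.01,0.31,0],[1,-0.15,0.01,0.31,0],[1,0,0,0,0]],
])

```text
t: 18.62
tool_pos: [0.6303, 0.1554, 0.0264]
tcp_rot: [0.958, 0.027, 0.284, -0.017]
wrist_force: [-0.4, -0.6, -0.5]
gripper_width: 0.0856
gripper_force: 0.0
```

```bash
python3 -c "
from g import *
g()"
```

```text
t 18.62 q [ 0.207  0.452  2.09  -1.193  0.07   2.894] p [0.6303 0.1554 0.0264] 
x [0.8375 0.0424 0.5447] y [ 0.0612 -0.998  -0.0163] z [ 0.543   0.047  -0.8384] F [-0.4 -0.6 -0.5]
to grasp rows [-0.23 -0.01  0.23]
```

Emit:
move_arm([
  [[0,0,0,0,0],[0,0,0,0,0],[0,0,0,0,0],[0,0,0,0,0],[0,0,0,0,0],[0,0,0,0,0],[0,0,0,0,0],[0,-0.1,0,-0.2,0],[0,-0.1,0,-0.3,0],[0,-0.2,0,-0.5,0],[0,-0.2,0,-0.8,0],[0,-0.2,0,-0.8,0],[0,-0.2,0,-0.8,0],[0,-0.2,0,-0.8,0],[0,-0.2,0,-0.8,0],[0,0,0,0,0]],
], grip_force=80)

```text
t: 19.95
tool_pos: [0.5486, 0.149, 0.0948]
tcp_rot: [0.959, 0.027, 0.282, -0.016]
wrist_force: [0.2, 1.4, -4.3]
gripper_width: 0.009
gripper_force: 78.0
```

```bash
python3 - <<'E'
from h import *
p,M=st()
c=cam("wrist"); P=pts(np.ones((420,560),bool),*c[1:])
# fit full pose of the bracket in the hand: start from last table pose carried with the tool
def loc6(P,s): return (P-s[:3])@Ro.from_rotvec(s[3:]).as_matrix()
def fit6(P,M_,s0): 
    r=least_squares(lambda s:np.min([np.abs(sdf(loc6(P,s),b)) for b in M_],axis=0),s0,loss="cauchy",f_scale=.002); return r.x,np.median(r.fun)
G=p-.019*M[:,2]; o=G+np.array([.0553,.003,-.0385])
B=crop(P,o-[.06,.1,.0],o+[.03,.1,.14]); B=B[loc6(B,np.r_[o,0,0,.05])[:,2]>.055]; print(len(B)); B=B[::max(1,len(B)//3000)]
s,m=fit6(B,BR,np.r_[o,0,0,.05]); print(s.round(4),m,(s[:3]-p).round(4)); np.save("hand.npy",np.r_[M.T@(s[:3]-p),(M.T@Ro.from_rotvec(s[3:]).as_matrix()).ravel()])
E
```

```text
t 19.95 q [ 0.233  0.183  2.26  -0.555  0.153  2.275] p [0.5486 0.149  0.0948] 
x [0.8393 0.0422 0.542 ] y [ 0.0604 -0.9981 -0.0158] z [ 0.5402  0.046  -0.8403] F [ 0.2  1.4 -4.3]
65421
[0.5882 0.1507 0.0742 0.0095 0.0014 0.06  ] 0.00035818975831594657 [ 0.0396  0.0018 -0.0206]
```

Emit:
move_arm([
  [[0,0.43,0,-0.67,0],[0,0.43,0,-0.67,0],[0,-0.027,0.632,-0.029,0],[0,-0.027,0.632,-0.029,0],[0,-0.027,0.632,-0.029,0],[0,-0.027,0.632,-0.029,0],[0,-0.027,0.632,-0.029,0],[0,-0.027,0.632,-0.029,0],[0,-0.027,0.632,-0.029,0],[0,-0.027,0.632,-0.029,0],[0,-0.027,0.632,-0.029,0],[0,-0.027,0.632,-0.029,0],[0,-0.027,0.632,-0.029,0],[0,-0.027,0.632,-0.029,0]],
])

```text
t: 21.17
tool_pos: [0.5509, -0.0037, 0.1252]
tcp_rot: [0.959, 0.027, 0.282, -0.017]
wrist_force: [-0.4, -0.0, -3.8]
gripper_width: 0.0091
gripper_force: 78.4
```

Emit:
move_arm([
  [[0,-0.027,0.632,-0.029,0],[0,-0.027,0.632,-0.029,0],[0,-0.027,0.632,-0.029,0],[0,-0.027,0.632,-0.029,0],[0,-0.027,0.632,-0.029,0],[0,-0.027,0.632,-0.029,0],[0,-0.027,0.632,-0.029,0],[0,-0.027,0.632,-0.029,0],[0,-0.027,0.632,-0.029,0],[0,-0.027,0.632,-0.029,0],[0,-0.027,0.632,-0.029,0],[0,-0.027,0.632,-0.029,0],[0,0,0,0,0],[0,0,0,0,0]],
])

```text
t: 22.33
tool_pos: [0.5512, -0.1557, 0.1254]
tcp_rot: [0.959, 0.026, 0.282, -0.016]
wrist_force: [-0.1, -0.2, -3.9]
gripper_width: 0.0088
gripper_force: 78.4
```

```bash
cat > f.py <<'E'
from h import *
def loc6(P,s): return (P-s[:3])@Ro.from_rotvec(s[3:]).as_matrix()
def fit6(P,M_,s0):
    r=least_squares(lambda s:np.min([np.abs(sdf(loc6(P,s),b)) for b in M_],axis=0),s0,loss="cauchy",f_scale=.002); return r.x,np.median(r.fun)
def look(name,fr):
    p,M=st(); c=cam("wrist"); save(name,c[0]); P=pts(np.ones((420,560),bool),*c[1:])
    h=np.load("hand.npy"); o=p+M@h[:3]; rv=Ro.from_matrix(M@h[3:].reshape(3,3)).as_rotvec(); s0=np.r_[o,rv]
    B=crop(loc6(P,s0),[-.04,-.08,.055],[.02,.08,.13]); B=B[::max(1,len(B)//3000)]@Ro.from_rotvec(rv).as_matrix().T+o
    b,m=fit6(B,BR,s0); print("bracket hand",s0.round(4),"seen",b.round(4),m)
    near=np.abs(np.min([sdf(loc6(P,b),x) for x in BR],axis=0))<.006
    F=P[~near]; F=F[(np.abs(loc(F,[*fr,0])[:,1])<.13)&(loc(F,[*fr,0])[:,0]>-.09)&(loc(F,[*fr,0])[:,0]<.13)&(F[:,2]>.005)&(F[:,2]<.395)]
    print(len(F)); F=F[::max(1,len(F)//4000)]
    r=least_squares(lambda s:res(np.r_[s,0],F,FR),fr,loss="cauchy",f_scale=.002); f=r.x; print("frame",f.round(4),np.median(r.fun))
    rel=loc(b[None,:3],[*f,0])[0]; print("bracket in frame",rel.round(4),"yaw err",(b[5]-f[2]).round(4))
    return p,M,b,f,rel
E
python3 - <<'E'
from f import *
look("w3",[.6770,-.1485,.0495])
E
```

```text
t 22.33 q [-0.527  0.144  2.216  0.846  0.43   0.27 ] p [ 0.5512 -0.1557  0.1254] 
x [0.8391 0.0413 0.5425] y [ 0.06   -0.9981 -0.0167] z [ 0.5407  0.0466 -0.8399] F [-0.1 -0.2 -3.9]
bracket hand [ 0.5908 -0.1539  0.1048  0.0105  0.0008  0.0596] seen [ 0.5912 -0.1536  0.1048  0.0113 -0.003   0.0594] 0.0003598051603051697
19671
frame [ 0.6774 -0.1494  0.0516] 0.0004820577452934248
bracket in frame [-0.0863  0.0003  0.1048] yaw err 0.0078
```

View pics/w3.png

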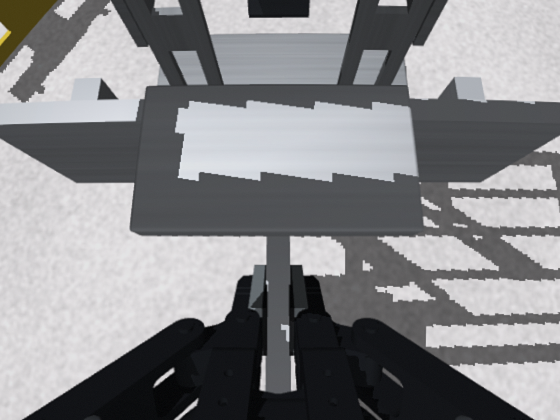

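Emit:
move_arm([
  [[0,0.305,0.004,0.19,0],[0,0.305,0.004,0.19,0],[0,0.305,0.004,0.19,0],[0,0.305,0.004,0.19,0],[0,0.305,0.004,0.19,0],[0,0.305,0.004,0.19,0],[0,0.305,0.004,0.19,0],[0,0.305,0.004,0.19,0],[0,0.305,0.004,0.19,0],[0,0.305,0.004,0.19,0],[0,0.305,0.004,0.19,0],[0,0,0,0,0],[0,0,0,0,0]],
])

```text
t: 23.47
tool_pos: [0.631, -0.1508, 0.128]
tcp_rot: [0.958, 0.027, 0.283, -0.017]
wrist_force: [-0.7, -0.4, -3.6]
gripper_width: 0.0089
gripper_force: 78.4
```

```bash
python3 - <<'E'
from f import *
look("w4",[.6774,-.1494,.0516])
E
```

```text
t 23.47 q [-0.436  0.264  2.057  0.749  0.411  0.444] p [ 0.631  -0.1508  0.128 ] 
x [0.8378 0.043  0.5443] y [ 0.0619 -0.998  -0.0163] z [ 0.5425  0.0473 -0.8387] F [-0.7 -0.4 -3.6]
bracket hand [ 0.6707 -0.149   0.1075  0.0101 -0.0014  0.0615] seen [ 0.6701 -0.1507  0.1073  0.0103  0.0113  0.0608] 0.0006135098919751074
93941
frame [ 0.6773 -0.1494  0.0523] 0.045071185020820505
bracket in frame [-0.0073 -0.001   0.1073] yaw err 0.0085
```

Emit:
move_arm([
  [[0,0.1,0,0.065,0],[0,0.1,0,0.065,0],[0,0.08,0,0.055,0],[0,0,0,0,0]],
])

```text
t: 23.85
tool_pos: [0.6374, -0.1506, 0.1279]
tcp_rot: [0.958, 0.027, 0.283, -0.017]
wrist_force: [-1.0, -1.2, -4.4]
gripper_width: 0.0091
gripper_force: 78.6
```

Emit:
move_arm([
  [[0,-0.1,0,0.155,0],[0,-0.1,0,0.155,0],[0,-0.1,0,0.155,0],[0,0,0,0,0]],
])

```text
t: 24.18
tool_pos: [0.6366, -0.1499, 0.1154]
tcp_rot: [0.959, 0.027, 0.283, -0.017]
wrist_force: [0.4, 0.8, -3.9]
gripper_width: 0.0086
gripper_force: 78.5
```

Emit:
move_arm([
  [[0,-0.1,0,0.155,0],[0,-0.1,0,0.155,0],[0,-0.07,0,0.1,0],[0,0,0,0,0],[0,0,0,0,0],[0,0,0,0,0]],
])

```text
t: 24.68
tool_pos: [0.6373, -0.1507, 0.1073]
tcp_rot: [0.958, 0.027, 0.284, -0.016]
wrist_force: [-6.0, -0.9, 0.6]
gripper_width: 0.0087
gripper_force: 79.3
```

```bash
python3 - <<'E'
from f import *
look("w5",[.6773,-.1494,.0520])
E
```

```text
t 24.68 q [-0.43   0.31   2.051  0.816  0.377  0.378] p [ 0.6373 -0.1507  0.1073] 
x [0.8375 0.0421 0.5448] y [ 0.0604 -0.998  -0.0158] z [ 0.5431  0.0461 -0.8384] F [-6.  -0.9  0.6]
bracket hand [ 0.6769 -0.149   0.0869  0.0096 -0.0021  0.06  ] seen [ 0.6772 -0.1506  0.0872  0.0085 -0.005   0.0567] 0.00048416591488662213
99981
frame [ 0.6775 -0.1493  0.0512] 0.04469071343137461
bracket in frame [-0.0003 -0.0013  0.0872] yaw err 0.0054
```

View pics/w5.png

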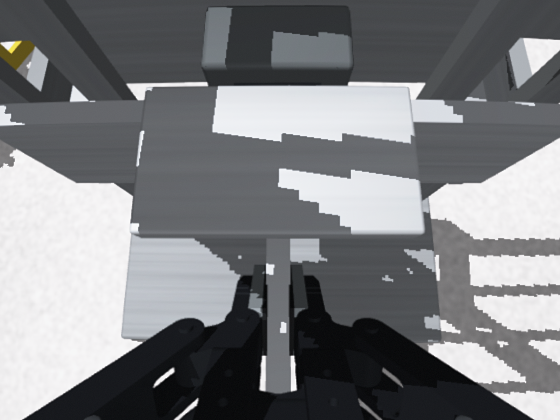

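Emit:
move_arm([
  [[0,-0.09,0,0.13,0],[0,-0.09,0,0.13,0],[0,-0.09,0,0.13,0],[0,-0.09,0,0.13,0],[0,0,0,0,0]],
], grip_force=110)

```text
t: 25.15
tool_pos: [0.6357, -0.1498, 0.0932]
tcp_rot: [0.959, 0.027, 0.283, -0.017]
wrist_force: [-4.4, -0.6, -3.5]
gripper_width: 0.0079
gripper_force: 109.0
```

Emit:
move_arm([
  [[0,-0.09,0,0.13,0],[0,-0.09,0,0.13,0],[0,-0.09,0,0.13,0],[0,0,0,0,0],[0,0,0,0,0]],
])

```text
t: 25.57
tool_pos: [0.6373, -0.1503, 0.0862]
tcp_rot: [0.958, 0.027, 0.285, -0.016]
wrist_force: [-8.0, 1.4, 5.3]
gripper_width: 0.0084
gripper_force: 110.1
```

Emit:
move_arm([
  [[0,-0.08,0,0.13,0],[0,-0.08,0,0.13,0],[0,0,0,0,0],[0,0,0,0,0],[0,0,0,0,0]],
])

```text
t: 25.98
tool_pos: [0.6376, -0.1501, 0.0858]
tcp_rot: [0.957, 0.027, 0.287, -0.017]
wrist_force: [-43.0, 4.7, 49.4]
gripper_width: 0.0083
gripper_force: 118.5
```

```bash
python3 - <<'E'
from f import *
look("w6",[.6773,-.1494,.0520])
E
```

```text
t 25.98 q [-0.431  0.351  2.06   0.938  0.345  0.248] p [ 0.6376 -0.1501  0.0858] 
x [0.8333 0.0429 0.5511] y [ 0.062  -0.9979 -0.016 ] z [ 0.5493  0.0475 -0.8343] F [-43.    4.7  49.4]
bracket hand [ 0.6774 -0.1482  0.0656  0.0101 -0.0095  0.0615] seen [ 0.6774 -0.1477  0.0659 -0.0007 -0.0091  0.0526] 0.0005810369619260458
100734
frame [ 0.6776 -0.1493  0.0507] 0.03354300603919709
bracket in frame [-0.0001  0.0016  0.0659] yaw err 0.0019
```

Emit:
move_arm([
  [[0,-0.125,0,-0.08,0],[0,0,0,0,0],[0,0,0,0,0]],
])

```text
t: 26.28
tool_pos: [0.6371, -0.1506, 0.0856]
tcp_rot: [0.957, 0.028, 0.288, -0.016]
wrist_force: [-23.0, 4.1, 30.4]
gripper_width: 0.0083
gripper_force: 114.6
```

```bash
python3 - <<'E'
from f import *
look("w7",[.6773,-.1494,.0520])
from k import *
c=cam("side"); save("s7",c[0]); cv2.imwrite("pics/s7c.png",cv2.resize(c[0][110:270,220:360,::-1],None,fx=4,fy=3.75,interpolation=2))
E
```

```text
t 26.28 q [-0.432  0.351  2.062  0.945  0.343  0.239] p [ 0.6371 -0.1506  0.0856] 
x [0.8323 0.0438 0.5526] y [ 0.062  -0.998  -0.0143] z [ 0.5509  0.0461 -0.8333] F [-23.    4.1  30.4]
bracket hand [ 0.677  -0.1488  0.0656  0.0084 -0.0113  0.0615] seen [ 6.767e-01 -1.503e-01  6.590e-02 -4.000e-04 -9.000e-03  5.720e-02] 0.0006126341992295139
100073
frame [ 0.6776 -0.1494  0.0526] 0.0329272050722266
bracket in frame [-0.0009 -0.0009  0.0659] yaw err 0.0046
```

View pics/s7c.png

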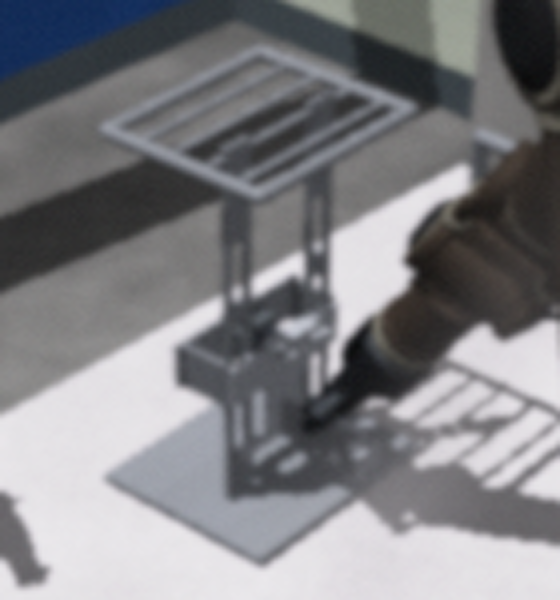

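Emit:
move_arm([
  [[0,0.02,0,-0.16,0],[0,0,0,0,0],[1,0,0,0,0],[1,0,0,0,0],[1,0,0,0,0],[1,0,0,0,0],[1,0,0,0,0],[1,0,0,0,0],[1,0,0,-0.5,0],[1,0,0,-0.9,0],[1,0,0,-0.9,0],[1,0,0,-0.9,0],[1,0,0,-0.9,0],[1,0,0,-0.9,0],[1,0,0,-0.9,0],[0,0,0,-0.9,0],[0,0,0,-0.9,0],[0,0,0,0,0]],
])

```text
t: 27.88
tool_pos: [0.5493, -0.1584, 0.214]
tcp_rot: [0.958, 0.027, 0.286, -0.015]
wrist_force: [-0.1, 0.7, 0.2]
gripper_width: 0.0518
gripper_force: 0.0
```

```bash
cat > l.py <<'E'
from f import *
def look2(name,s0):
    p,M=st(); c=cam("wrist"); save(name,c[0]); P=pts(np.ones((420,560),bool),*c[1:])
    L=loc6(P,s0); k=((L>[-.11,-.08,-.005])&(L<[-.001,.08,.132])).all(1); B=P[k]; B=B[::max(1,len(B)//4000)]
    b,m=fit6(B,BR,s0); f=[.6774,-.1494,.0518]
    print("bracket",b.round(4),m,"in frame",loc(b[None,:3],[*f,0])[0].round(4)); k=loc(p[None],[*f,0])[0]; print("tcp in frame",k.round(4))
    T=np.array([f[0]-.018*np.cos(f[2]),f[1]-.018*np.sin(f[2]),.222]); print("to above ledge, rows",((T-p)@M/.02).round(2),"per mm down",(np.array([0,0,-.001])@M/.02).round(4))
E
python3 - <<'E'
from l import *
look2("w8",np.array([.677,-.149,.066,0,0,.055]))
E
```

```text
t 27.88 q [-0.535 -0.022  2.167  0.604  0.592  0.541] p [ 0.5493 -0.1584  0.214 ] 
x [0.8355 0.0432 0.5478] y [ 0.0605 -0.9981 -0.0134] z [ 0.5462  0.0443 -0.8365] F [-0.1  0.7  0.2]
bracket [ 0.6773 -0.15    0.0661 -0.0014 -0.0252  0.0512] 0.0004328453502378477 in frame [-0.0001 -0.0006  0.0661]
tcp in frame [-0.1283 -0.0023  0.214 ]
to above ledge, rows [ 4.84 -0.07  2.69] per mm down [-0.0274  0.0007  0.0418]
```

View pics/w8.png

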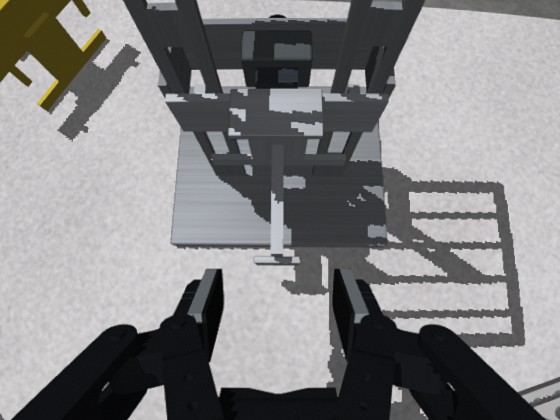

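Emit:
move_arm([
  [[0,0.607,-0.01,0.336,0],[0,0.607,-0.01,0.336,0],[0,0.607,-0.01,0.336,0],[0,0.607,-0.01,0.336,0],[0,0.607,-0.01,0.336,0],[0,0.607,-0.01,0.336,0],[0,0.607,-0.01,0.336,0],[0,0.607,-0.01,0.336,0],[0,0,0,0,0],[0,-0.1,0,0.15,0],[0,-0.1,0,0.15,0],[0,-0.1,0,0.15,0],[0,-0.1,0,0.15,0],[0,-0.1,0,0.15,0],[0,0,0,0,0],[0,0,0,0,0]],
])

```text
t: 29.27
tool_pos: [0.6586, -0.1488, 0.2002]
tcp_rot: [0.959, 0.027, 0.283, -0.017]
wrist_force: [-0.4, -0.1, 0.1]
gripper_width: 0.0003
gripper_force: 0.0
```

```bash
python3 - <<'E'
from l import *
look2("w9",np.array([.677,-.149,.066,0,-.02,.052]))
E
```

```text
t 29.27 q [-0.409  0.193  1.962  0.536  0.532  0.702] p [ 0.6586 -0.1488  0.2002] 
x [0.8382 0.0421 0.5437] y [ 0.061  -0.998  -0.0168] z [ 0.5419  0.0472 -0.8391] F [-0.4 -0.1  0.1]
bracket [ 0.6786 -0.1519  0.0663 -0.005  -0.0354  0.0544] 0.0005793103213138037 in frame [ 0.0011 -0.0025  0.0663]
tcp in frame [-0.0188  0.0016  0.2002]
to above ledge, rows [ 0.63  0.06 -0.9 ] per mm down [-0.0272  0.0008  0.042 ]
```

View pics/w9.png

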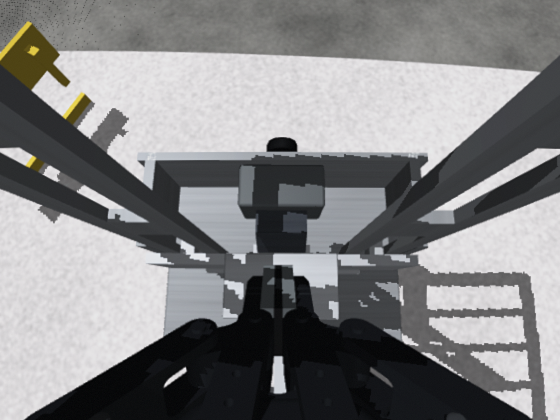

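Emit:
move_arm([
  [[0,-0.055,0,0.084,0],[0,-0.055,0,0.084,0],[0,0,0,0,0],[0,0,0,0,0]],
])

```text
t: 29.65
tool_pos: [0.6589, -0.1486, 0.1964]
tcp_rot: [0.958, 0.027, 0.283, -0.017]
wrist_force: [0.1, 0.3, 0.0]
gripper_width: 0.0003
gripper_force: 0.0
```

Emit:
move_arm([
  [[0,-0.055,0,0.084,0],[0,0,0,0,0],[0,0,0,0,0]],
])

```text
t: 29.9
tool_pos: [0.6589, -0.1486, 0.1944]
tcp_rot: [0.958, 0.027, 0.283, -0.017]
wrist_force: [0.6, 0.4, 0.7]
gripper_width: -0.0
gripper_force: 0.0
```

Emit:
move_arm([
  [[0,-0.055,0,0.084,0],[0,0,0,0,0],[0,0,0,0,0]],
])

```text
t: 30.15
tool_pos: [0.6589, -0.1486, 0.1923]
tcp_rot: [0.959, 0.027, 0.283, -0.017]
wrist_force: [-0.8, 0.0, 0.3]
gripper_width: 0.0003
gripper_force: 0.0
```

Emit:
move_arm([
  [[0,-0.055,0,0.084,0],[0,0,0,0,0],[0,0,0,0,0]],
])

```text
t: 30.4
tool_pos: [0.6588, -0.1485, 0.1903]
tcp_rot: [0.959, 0.027, 0.283, -0.017]
wrist_force: [0.0, 0.2, -0.8]
gripper_width: 0.0004
gripper_force: 0.0
```

Emit:
move_arm([
  [[0,-0.03,0,0.042,0],[0,0,0,0,0],[0,0,0,0,0]],
])

```text
t: 30.65
tool_pos: [0.6591, -0.1487, 0.1897]
tcp_rot: [0.958, 0.027, 0.284, -0.016]
wrist_force: [-0.8, 0.3, 0.3]
gripper_width: 0.0001
gripper_force: 0.3
```

Emit:
move_arm([
  [[0,-0.055,0,0.084,0],[0,0,0,0,0],[0,0,0,0,0]],
])

```text
t: 30.9
tool_pos: [0.6594, -0.1487, 0.1894]
tcp_rot: [0.958, 0.027, 0.284, -0.016]
wrist_force: [-5.9, 1.7, 8.9]
gripper_width: 0.0004
gripper_force: 4.2
```

Emit:
move_arm([
  [[0,-0.03,0,0.042,0],[0,0,0,0,0],[0,0,0,0,0]],
])

```text
t: 31.15
tool_pos: [0.6595, -0.1487, 0.1893]
tcp_rot: [0.958, 0.028, 0.285, -0.016]
wrist_force: [-9.8, 0.6, 11.9]
gripper_width: 0.0006
gripper_force: 6.3
```

```bash
python3 - <<'E'
from l import *
look2("w10",np.array([.677,-.149,.066,0,-.02,.052]))
E
```

```text
t 31.15 q [-0.409  0.21   1.969  0.562  0.509  0.671] p [ 0.6595 -0.1487  0.1893] 
x [0.8363 0.0435 0.5465] y [ 0.0622 -0.9979 -0.0157] z [ 0.5447  0.0471 -0.8373] F [-9.8  0.6 11.9]
bracket [ 0.6786 -0.1519  0.0662 -0.0053 -0.0322  0.0543] 0.0005582753886601843 in frame [ 0.0011 -0.0025  0.0662]
tcp in frame [-0.0178  0.0016  0.1893]
to above ledge, rows [ 0.89  0.05 -1.38] per mm down [-0.0273  0.0008  0.0419]
```

```bash
python3 - <<'E'
from h import *
f=[.6774,-.1494,.0518,0]
for n in ("wrist","top","side"):
    L=loc(allpts(n),f)
    led=crop(L,[-.032,-.028,.17],[-.003,.028,.2]); print(n,"ledge z",len(led),np.percentile(led[:,2],[10,50,90]).round(4) if len(led) else "", end=" ")
    for s in (1,-1):
        w=crop(L,[-.006,s*.045-.01 if s>0 else -.055,.16],[-.001,.055 if s>0 else -.035,.2]); print(len(w), w[:,2].max().round(4) if len(w) else "",end=" ")
    b=crop(L,[.0,-.017,.145],[.09,.017,.185]); print("bolt",len(b))
    if len(b):
        for lo in np.arange(0,.06,.004):
            k=b[(b[:,0]>=lo)&(b[:,0]<lo+.004)]
            if len(k): print("  x",lo.round(3),len(k),np.percentile(k[:,2],[5,50,95]).round(4))
    sh=crop(L,[-.08,-.1,.395],[-.06,.1,.44]); print("shelf",len(sh),np.percentile(sh[:,2],[5,50,95]).round(4) if len(sh) else "")
E
```

```text
wrist ledge z 4209 [0.1849 0.1857 0.1866] 229 0.1815 245 0.1817 bolt 6372
  x 0.0 369 [0.1506 0.1578 0.1611]
  x 0.004 493 [0.1602 0.1643 0.1677]
  x 0.008 468 [0.1678 0.1708 0.1725]
  x 0.012 373 [0.1707 0.1718 0.1729]
  x 0.016 373 [0.1708 0.1718 0.1728]
  x 0.02 579 [0.1698 0.172  0.1784]
  x 0.024 543 [0.1749 0.18   0.1811]
  x 0.028 446 [0.1792 0.1803 0.1813]
  x 0.032 455 [0.1792 0.1802 0.1813]
  x 0.036 421 [0.1792 0.1802 0.1813]
  x 0.04 437 [0.1794 0.1803 0.1812]
  x 0.044 411 [0.1792 0.1803 0.1812]
  x 0.048 471 [0.179  0.1811 0.1848]
  x 0.052 86 [0.1838 0.1847 0.1849]
shelf 0 
top ledge z 61 [0.1793 0.1845 0.1896] 7 0.1906 9 0.1879 bolt 147
  x 0.0 12 [0.1509 0.165  0.1694]
  x 0.004 14 [0.153  0.1656 0.171 ]
  x 0.008 10 [0.1641 0.1693 0.1735]
  x 0.012 14 [0.1657 0.1711 0.1774]
  x 0.016 9 [0.1663 0.1721 0.1762]
  x 0.02 16 [0.1605 0.1679 0.179 ]
  x 0.024 1 [0.1782 0.1782 0.1782]
  x 0.032 6 [0.1726 0.1754 0.1768]
  x 0.036 10 [0.1712 0.1773 0.183 ]
  x 0.04 11 [0.1712 0.1777 0.1825]
  x 0.044 15 [0.1724 0.178  0.1824]
  x 0.048 10 [0.1751 0.181  0.1834]
  x 0.052 2 [0.1737 0.1773 0.1808]
  x 0.056 3 [0.1666 0.1682 0.1702]
shelf 294 [0.4066 0.4137 0.4191]
side ledge z 42 [0.1804 0.1856 0.1934] 6 0.1979 0  bolt 50
  x 0.004 1 [0.1782 0.1782 0.1782]
  x 0.008 5 [0.1679 0.1703 0.1727]
  x 0.012 6 [0.1675 0.1716 0.1776]
  x 0.016 9 [0.1604 0.1716 0.1808]
  x 0.02 6 [0.1686 0.1762 0.1837]
  x 0.024 9 [0.1693 0.1754 0.1838]
  x 0.028 7 [0.1679 0.1797 0.1847]
  x 0.032 1 [0.182 0.182 0.182]
  x 0.036 3 [0.1768 0.1771 0.1793]
  x 0.04 2 [0.1808 0.1811 0.1814]
shelf 154 [0.4065 0.4136 0.4187]
```

Emit:
move_arm([
  [[0,0,0,-0.4,0],[0,0,0,-0.9,0],[0,0,0,-0.9,0],[0,0,0,-0.9,0],[0,0,0,-0.9,0],[0,0,0,-0.9,0],[0,0,0,0,0],[0,0,0,0,0]],
])

```text
t: 32.02
tool_pos: [0.606, -0.1536, 0.2699]
tcp_rot: [0.958, 0.027, 0.284, -0.016]
wrist_force: [-0.1, 0.2, -0.2]
gripper_width: 0.0001
gripper_force: 0.0
```

```bash
python3 - <<'E'
from h import *
st()
L=loc(allpts("wrist"),[.6774,-.1494,.0518,0])
led=crop(L,[-.032,-.028,.17],[-.003,.028,.2]); a=np.c_[led[:,:2],np.ones(len(led))]; print(len(led),np.median(led[:,2]),"slopes",np.linalg.lstsq(a,led[:,2],rcond=None)[0].round(4), led[:,1].min(),led[:,1].max())
b=crop(L,[-.0,-.013,.148],[.02,.013,.185]); print([(x,np.median(b[abs(b[:,0]-x)<.002][:,2]).round(4)) for x in (.002,.006,.01,.014)])
print(env.hand_in())
E
```

```text
t 32.02 q [-0.464  0.008  2.01   0.475  0.672  0.744] p [ 0.606  -0.1536  0.2699] 
x [0.8367 0.0428 0.546 ] y [ 0.0608 -0.998  -0.0151] z [ 0.5443  0.0459 -0.8377] F [-0.1  0.2 -0.2]
2684 0.1856939761369359 slopes [ 0.0221 -0.0017  0.1861] -0.02782616766791468 0.027953385072274597
[(0.002, np.float64(0.1614)), (0.006, np.float64(0.1641)), (0.01, np.float64(nan)), (0.014, np.float64(nan))]
the job is handed in; nothing more can be done
None
  return _methods._mean(a, axis=axis, dtype=dtype,
  ret = ret.dtype.type(ret / rcount)
```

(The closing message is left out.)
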